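# Touch off a bench-leg blank, bring its mark under the punch and strike it

### The arm

A 6-joint arm with a two-finger parallel gripper is mounted at the origin on the work surface. World frame = base frame: x ahead of the robot, y to its left, z up, the work surface at z = 0. Lengths are in m, angles in rad, forces in N, time in s.
With the tool pointing down it reaches from about 0.2 to 0.875 m from the base axis. Payload 3.4 kg.
Tool frame: the origin (TCP) lies midway between the tips of the shut fingers; the grasp point (between the pads) lies 19 mm behind it (r.hold_point_z is the distance from the TCP to the grasp point, in m); z points along the fingers, y is the direction in which the jaws open and shut (so a half turn about z gives the same grasp; the last joint's range is limited). The gripper opens to 94 mm and grips with 3 to 60 N. Pads are 16 mm wide; open, the fingers measure 119 mm over their backs; the gripper's body (75 mm by 177 mm) begins 78 mm behind the grasp point.
Start: joints at [-1.465, 0.276, 1.505, -0, 1.361, -0.121], TCP at [0.129, -0.56, 0.205] pointing down, gripper open.
Joint ranges: [-2.89, 2.89], [-0.75, 2.08], [0.22, 2.7], [-1.18, 4.32], [0.11, 2.71], [-2.7, 2.7]. Speed limits (rad/s): [2.57, 2.57, 3.14, 3.14, 3.14, 3.14].

### API

Orientations are given as a rotation vector (axis times angle).
In Python, from station import r, cams gives the robot as it stands.
- The arm moves only by the shell command python3 -m pendant 'ROWS' [OPENING] [FORCE]. ROWS is JSON, a list of rows, each a list of 2 entries, a list of its own where there are three numbers: the shift along the tool's x, y, z in mm, then the turn about the tool's z in degrees. A call has 1 to 20 rows; each row is the pose to reach, as a shift and turn from the pose commanded when the call began, along the tool's axes at that moment; what a row does not reach only later rows make up. A row lasts 1/10 s, in which the tool goes at most 50 mm and 8.59 degrees, less where a joint would pass 70% of its speed; a pose out of reach is approached as far as the arm can. A call with a gripper value outside its range is refused whole. OPENING is the opening, from 0 (shut) to 1 (fully open), set as the call begins (- or left out, the last holds). The fingers move at their own pace and stop on an object; FORCE is the grip in N (left out, the last holds). Time passes only in rows, so rows that repeat a pose let the fingers close. It gives the time, the measured TCP pose, the force and the opening at its end, in the units of the state.
- r.read_state(): the state, without advancing time (a new reading comes with each control period).
- cams.read_camera(name): name is "scene" or "top" or "wrist"; returns the picture (480x640x3 uint8, red, green, blue); there is no depth.
- cams.camera_model(name): a dict with "K" (3x3 intrinsics, pixels), "rvec" (rotation vector, rad) and "tvec" (3), from world to camera coordinates, as OpenCV has them; the wrist camera has in their place "tool_from_camera" (4x4, takes a point from camera to tool coordinates, whose origin is the TCP and whose axes are the flange's). Camera axes: x right, y down, z forward; pixel columns grow to the right and rows downward; lengths in m; the calibration is good to about 2 mm. A picture is of the moment at which its call begins: read the wrist's pose just before it. camera_model takes no time and is no camera call.
- r.hand_in(): hands the job in, once; it reports no verdict.
Trained networks look in the newest picture that a camera, given by its name, has taken for a name from the list of things; names that differ only in an ending like _2 or _b are one class to them, and where a whole thing is asked for, a point or a joint stands for the part that bears it (a point fixed in the world has none). Each returns a list of dicts, best first, with "score" (0 to 1); they miss things now and then, are a little off and sometimes report something else, mostly with a low value. They report only what shows in the picture. A call takes as long as a camera call. They do not tell look-alikes from the thing itself.
- cams.recognise(label, camera): "extent" ([left, top, width, height] in pixels, round what is visible of it).
- cams.trace(label, camera): "region" (480x640 bool, what is visible of it) and "extent" ([left, top, width, height] in pixels, round what is visible of it).
The state is a dict: "time": time; "joint_positions": joint angles; "dq": joint speeds; "tau": joint torques, N m; "eef_pos": TCP position; "orientation": TCP orientation; "force": force on the tool from outside, world axes, zero at the start; "moment": the same for the moment, N m; "grip_width": opening from 0.0 (shut) to 1.0 (fully open).
Only numpy, scipy, OpenCV 4.12 (cv2) and the standard library are available. Lean on these libraries where they do the work, as an engineer would, in place of code of your own. Each camera call takes 0.05 s, during which the arm holds its last target. There are 200 camera calls.

### The job

Clear every loose offcut off the grey bed of the punching jig into the blue bin, then pick up the yellow touch probe and lightly touch its red ball to the clamped wooden blank at the red patch, then the yellow patch, then the blue patch. Then slide the carriage by its black post until the cross marked on the blank is exactly under the punch tip, and only then drive the sprung punch right down with a blow of the mallet held in the gripper. Finish with the probe lying on its blue pad, the mallet standing on its black rubber mat, the blank still under the punch, and the other things on the bench left where they were.

Things in the scene. Friction and masses are not known exactly. Their poses are not given: they have to be found in the camera images.
- jig: Fixed punching jig. Grey bed 150 (x) x 540 (y) x 30 mm high; origin on the bench (z = 0) below the punch. The carriage slides along its y axis (left, seen from the robot); x points away from the robot. A green column (60 mm wide in y, x +80 to +130 mm, 155 mm high) carries a green arm 40 mm wide in y, from x +130 to -20 mm, at heights 125 to 155 mm; the punch passes through it.
- punch_tip (a point): Steel point of the sprung punch, 106 mm above the bench when up (11 mm above the blank's top).
- punch_cap (a point): Centre of the top of the punch's round red cap, 40 mm across, 192 mm above the bench when up.
- punch (a joint): How far the punch is pressed down, m: 0 up, 0.012 right down against its stop. A spring returns it; about 3 N to start and 9 N right down.
- carriage_grip (a point): On the axis of the black post (24 mm across, 50 to 105 mm above the bench), 85 mm above the bench. Post, aluminium carriage plate (135 x 240 mm, top at 50 mm) and blank slide as one along the jig's y with 6 N friction and stay where left; travel 30 mm right to 150 mm left of mark-under-punch. In jig axes the post is at x -65, y +110 mm from the mark.
- mark (a point): Black cross in the middle of the pine blank's top (95 mm above the bench). A black line runs across the whole width. Axes are the blank's: 50 (x) x 150 (y) x 45 mm, clamped firmly on the carriage at up to 0.15 rad to the jig; x points away from the robot. It starts 85 to 130 mm left of the punch.
- touch_red (a point): Middle of the red patch (14 mm wide, running over the top edge) on the blank's long face towards the robot, 50 mm left of the cross, 78 mm above the bench. The face looks along the blank's -x.
- touch_yellow (a point): Middle of the yellow patch on the same face, 50 mm right of the cross, 78 mm above the bench.
- touch_blue (a point): Middle of the blue patch on the blank's left end face (looks along the blank's +y), 78 mm above the bench.
- probe_mid (a point): Centre of the probe's body, a yellow bar 90 (x) x 32 (y) x 36 mm (z). x points to its red ball; it may lie on any long side. 0.16 kg.
- probe_tip (a point): Centre of the red ball (14 mm across) on a 10 mm steel stem, 88 mm ahead of probe_mid along the probe's x, at the same height.
- probe_pad: Fixed blue pad 200 (x) x 80 (y) x 6 mm where the probe lies along x; origin under its centre, on the bench.
- mallet_grip (a point): Point in the mallet's handle 56 mm along -x from the head's axis (26 mm clear of the head), 50 mm above the lower face: near the balance point, good to grip.
- mallet_face (a point): Centre of the lower striking face of the wooden mallet, 0.28 to 0.56 kg, which stands on this face. Its head is 60 (x) x 56 (y) x 100 mm (z, upright); the handle, 26 mm wide (y) and 28 mm high, sticks out level 160 mm along -x from the head at half height.
- mallet_mat: Fixed black rubber mat 100 x 100 x 6 mm on which the mallet's head stands; origin under its centre, on the bench. The mallet starts with its axes nearly along the mat's.
- bin_in (a point): Centre of the inner floor (5 mm above the bench) of the fixed blue bin, 130 (x) x 180 (y) x 50 mm outside, walls 5 mm.
- offcut_a_mid (a point): Centre of the pale offcut, 36 (x) x 62 (y) x 36 mm, lying on the bed; may be absent.
- offcut_b_mid (a point): Centre of the middle-brown offcut, 34 (x) x 56 (y) x 34 mm; may be absent.
- offcut_c_mid (a point): Centre of the dark offcut, 38 (x) x 58 (y) x 36 mm; may be absent.
- sandblock: Cork sanding block 60 x 40 x 27 mm, to be left alone; origin under its centre.
- tape: Orange tape measure 55 x 37 x 50 mm, to be left alone; origin under its centre.
- abrasive_roll: Red roll of abrasive, 72 mm across, 90 mm high, to be left alone; origin under its centre.
- glue: Yellow glue bottle, 60 mm across, 160 mm high, to be left alone; origin under its centre.
- try_square: Try square, dark stock 30 x 120 mm and steel blade 150 mm, to be left alone; origin under the stock's middle.
Mind the look-alikes: they are no part of the job. There is more than one size of the mallet_mat; the one meant has the size given above.

How it is judged:
On the way, in this order (a step that is already met when the one before it is completed fails the run):
1. every offcut lies in the bin (x of offcut_a_mid in the frame of bin_in between -0.062 and 0.062 m and y of offcut_a_mid in the frame of bin_in between -0.087 and 0.087 m and z of offcut_a_mid in the frame of bin_in between 0 and 0.065 m and x of offcut_b_mid in the frame of bin_in between -0.062 and 0.062 m and y of offcut_b_mid in the frame of bin_in between -0.087 and 0.087 m and z of offcut_b_mid in the frame of bin_in between 0 and 0.065 m and x of offcut_c_mid in the frame of bin_in between -0.062 and 0.062 m and y of offcut_c_mid in the frame of bin_in between -0.087 and 0.087 m and z of offcut_c_mid in the frame of bin_in between 0 and 0.065 m), for 0.2 s.
2. the probe touches the blank at the red patch (contact force between probe and blank above 0.3 N and distance between probe_tip and touch_red below 0.017 m).
3. the probe touches the blank at the yellow patch (contact force between probe and blank above 0.3 N and distance between probe_tip and touch_yellow below 0.017 m).
4. the probe touches the blank at the blue patch (contact force between probe and blank above 0.3 N and distance between probe_tip and touch_blue below 0.017 m).
5. the cross is under the punch tip, within 5 mm (horizontal distance between mark and punch_tip below 0.005 m), for 0.3 s.
6. the mallet drives the punch down at least 9 mm with the cross under it (value of joint punch above 0.009 m and contact force between mallet and punch above 0.5 N and horizontal distance between mark and punch_tip below 0.005 m).
At the end, for the whole second after the job is handed in: Every offcut present is in the bin; the cross is within 5 mm of the punch tip seen from above and the punch has sprung up; the probe lies level on its pad (its middle over the pad); the mallet stands upright on its mat, head within 45 mm of the mat's centre; all at rest (all of step 1 and horizontal distance between mark and punch_tip below 0.005 m and value of joint punch below 0.003 m and x of probe_mid in the frame of probe_pad between -0.08 and 0.08 m and y of probe_mid in the frame of probe_pad between -0.04 and 0.04 m and height (world z) of probe_mid below 0.032 m and angle between probe_mid's own x axis and vertical above 1.42 rad and horizontal distance between mallet_face and mallet_mat below 0.045 m and angle between mallet_face's own z axis and vertical below 0.12 rad and height (world z) of mallet_face below 0.012 m and linear speed of each of probe, mallet below 0.02 m/s); the robot touches nothing.
It fails at once if the punch is driven more than 7 mm while the cross is more than 8 mm from under it (value of joint punch above 0.007 m and horizontal distance between mark and punch_tip above 0.008 m).
It fails at once if the probe is pushed against the blank with more than 45 N (contact force between probe and blank above 45 N).
It fails at once if a thing to be left alone is moved more than 50 mm (distance of any of sandblock, tape, abrasive_roll, glue, try_square from where it was at the start of the episode above 0.05 m).
Of offcut_a, offcut_b, offcut_c only 1 to 3 are there at a start; the rules pass over those that are not, and their reading is None.
At some moment in a run one of offcut_a, offcut_b, offcut_c, probe may be knocked a few centimetres aside while the robot is not near it.
It also fails if it takes over 208 s, if anything falls off the work surface, if the arm or the gripper's body presses on something with over 40 N, if the wrist force passes 120 N, or if a joint passes its speed limit or range.

## Working session

There is one attempt and no reset: what is moved stays moved. The work goes in short steps, Python scripts to look and compute and a shell command to move; the robot and the scene stay as the last step left them, time stands still between calls to the robot, and variables do not carry over. Pictures are saved under pics/ and viewed, about 12 in all and at most 16, crops included, and the job is handed in when it is done.

```bash
ls; mkdir -p pics
cat > h.py <<'E'
import numpy as np, cv2
from station import r, cams
def save(cam,name,crop=None,scale=1):
    im=cams.read_camera(cam)
    o=im
    if crop: x,y,w,h=crop; o=im[y:y+h,x:x+w]
    if scale!=1: o=cv2.resize(o,None,fx=scale,fy=scale,interpolation=cv2.INTER_CUBIC)
    cv2.imwrite('pics/'+name,o[:,:,::-1]); return im
def pose(cam):
    """returns K, R(world->cam), t"""
    m=cams.camera_model(cam); K=np.array(m['K'])
    if cam=='wrist':
        s=r.read_state(); T=np.eye(4); T[:3,:3]=cv2.Rodrigues(np.array(s['orientation'],float))[0]; T[:3,3]=s['eef_pos']
        W=np.linalg.inv(T@np.array(m['tool_from_camera'])); return K,W[:3,:3],W[:3,3]
    return K,cv2.Rodrigues(np.array(m['rvec'],float))[0],np.array(m['tvec'],float).ravel()
def back(cam,uv,z,P=None):
    K,R,t=P or pose(cam); c=-R.T@t
    d=R.T@np.linalg.inv(K)@np.array([uv[0],uv[1],1.]); return c+d*(z-c[2])/d[2]
def proj(cam,p,P=None):
    K,R,t=P or pose(cam); q=K@(R@np.array(p,float)+t); return q[:2]/q[2]
def tool(p,ref=None):
    """shift mm in tool axes from current pose to world TCP p"""
    s=r.read_state(); R=cv2.Rodrigues(np.array(s['orientation'],float))[0]
    return R.T@(np.array(p)-s['eef_pos'])*1000
E
python3 - <<'E'
from h import *
save('scene','s0.png'); save('top','t0.png')
for c in('scene','top'):
    K,R,t=pose(c); print(c,-R.T@t,K[0,0]); 
s=r.read_state(); print(s['orientation'],s['eef_pos'],cams.camera_model('wrist')['tool_from_camera'])
print(r.hold_point_z)
E
```

```text
pics
scene [ 1.12150039 -0.16216513  1.19538525] 546.9953713334409
top [ 0.29666085 -0.01548373  1.45919487] 511.47932175533975
[-3.11984612e+00 -3.55311657e-01 -2.61121276e-05] [ 0.12923149 -0.55978101  0.20471802] [[-2.25956153e-05 -9.73504909e-01 -2.28666116e-01  6.57581268e-02]
 [ 1.00000000e+00 -2.29883518e-05 -9.46104158e-07  1.32023960e-03]
 [-4.33562008e-06 -2.28666116e-01  9.73504909e-01 -1.79473981e-01]
 [ 0.00000000e+00  0.00000000e+00  0.00000000e+00  1.00000000e+00]]
0.0188
```

View pics/t0.png

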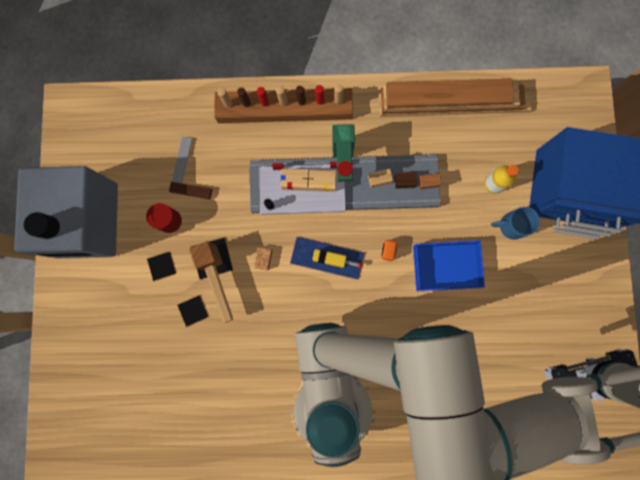

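View pics/s0.png

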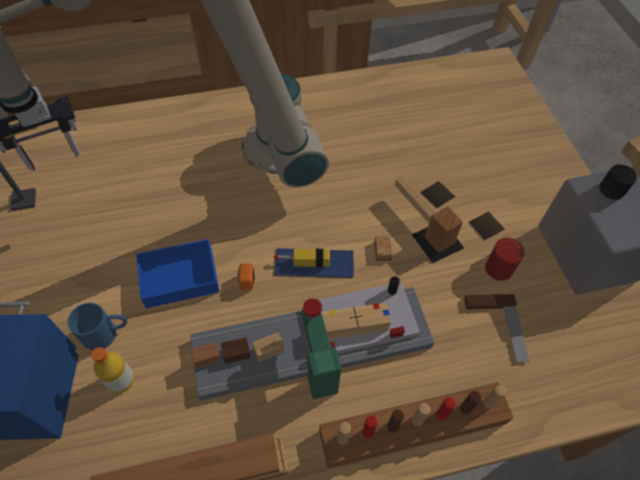

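Run:
```python
from h import *
for c in('top','scene'):
  for l in 'jig punch_cap carriage_grip mark touch_red touch_yellow touch_blue probe_mid probe_tip probe_pad mallet_grip mallet_mat bin_in offcut_a_mid offcut_b_mid offcut_c_mid'.split():
    try: print(c,l,[(np.round(d['extent']).tolist(),round(d['score'],2)) for d in cams.recognise(l,c)][:4])
    except Exception as e: print(c,l,e)
```

```text
top jig [([248.0, 124.0, 194.0, 88.0], 0.71)]
top punch_cap [([336.0, 160.0, 15.0, 19.0], 0.59)]
top carriage_grip [([258.0, 163.0, 90.0, 55.0], 0.71), ([249.0, 124.0, 190.0, 92.0], 0.46)]
top mark [([280.0, 170.0, 56.0, 26.0], 0.96), ([382.0, 239.0, 14.0, 19.0], 0.44)]
top touch_red [([284.0, 169.0, 52.0, 21.0], 0.74), ([186.0, 242.0, 48.0, 81.0], 0.73), ([288.0, 239.0, 79.0, 41.0], 0.22)]
top touch_yellow [([280.0, 166.0, 57.0, 25.0], 0.76), ([382.0, 237.0, 14.0, 20.0], 0.47), ([335.0, 158.0, 18.0, 19.0], 0.17)]
top touch_blue [([281.0, 168.0, 56.0, 24.0], 0.75)]
top probe_mid [([338.0, 162.0, 16.0, 17.0], 0.69), ([313.0, 246.0, 49.0, 23.0], 0.58)]
top probe_tip [([310.0, 252.0, 55.0, 15.0], 0.71), ([383.0, 240.0, 15.0, 18.0], 0.67)]
top probe_pad [([293.0, 238.0, 72.0, 41.0], 0.68)]
top mallet_grip [([189.0, 243.0, 47.0, 82.0], 0.86), ([337.0, 162.0, 14.0, 17.0], 0.43)]
top mallet_mat [([146.0, 253.0, 30.0, 29.0], 0.95), ([200.0, 235.0, 36.0, 43.0], 0.8), ([176.0, 295.0, 33.0, 30.0], 0.58)]
top bin_in [([409.0, 240.0, 77.0, 54.0], 0.82)]
top offcut_a_mid [([367.0, 169.0, 27.0, 21.
[... 668 characters left out ...]
[277.0, 246.0, 51.0, 21.0], 0.56)]
scene probe_pad [([274.0, 248.0, 77.0, 32.0], 0.96), ([393.0, 175.0, 71.0, 75.0], 0.21)]
scene mallet_grip [([395.0, 176.0, 67.0, 76.0], 0.65), ([90.0, 350.0, 47.0, 44.0], 0.62)]
scene mallet_mat [([466.0, 209.0, 40.0, 29.0], 0.88), ([410.0, 226.0, 52.0, 38.0], 0.85), ([419.0, 182.0, 35.0, 26.0], 0.79), ([274.0, 244.0, 55.0, 24.0], 0.68)]
scene bin_in [([137.0, 239.0, 80.0, 69.0], 0.58), ([189.0, 343.0, 31.0, 24.0], 0.4)]
scene offcut_a_mid [([251.0, 334.0, 30.0, 26.0], 0.71), ([321.0, 305.0, 72.0, 35.0], 0.17)]
scene offcut_b_mid [([193.0, 344.0, 29.0, 27.0], 0.82)]
scene offcut_c_mid [([217.0, 336.0, 36.0, 28.0], 0.88), ([138.0, 237.0, 78.0, 72.0], 0.28)]
```

The top view has up = +x and right = -y. Three offcuts lie on the bed: pale (380,178), dark (405,180) and brown (430,180). There are three black mats: (215,258) under the mallet and clearly larger, and small ones at (162,265) and (193,311). I'll enlarge to confirm.

Run:
```python
from h import *
im=cv2.imread('pics/t0.png')
a=cv2.resize(im[125:295,140:240],None,fx=3,fy=3,interpolation=cv2.INTER_CUBIC)
b=cv2.resize(im[125:295,245:500],None,fx=3,fy=3,interpolation=cv2.INTER_CUBIC)
cv2.imwrite('pics/t0b.png',b)
cv2.imwrite('pics/t0a.png',cv2.resize(im[225:335,140:245],None,fx=5,fy=5,interpolation=cv2.INTER_CUBIC))
g=im.max(2)
for n,x,y,w,h in[('l',145,252,32,30),('big',188,235,48,45),('s',176,293,34,34)]:
    m=(g[y:y+h,x:x+w]<45).astype(np.uint8); c=max(cv2.findContours(m,0,2)[0],key=cv2.contourArea); rr=cv2.minAreaRect(c+[x,y])
    bx=[back('top',q,0.006) for q in cv2.boxPoints(rr)]
    print(n,rr,np.linalg.norm(bx[0]-bx[1]),np.linalg.norm(bx[1]-bx[2]),np.mean(bx,0))
```

```text
l ((161.0500030517578, 265.6500244140625), (20.871028900146484, 23.084625244140625), 71.56504821777344) 0.06574350317438585 0.0606322317234537 [0.41169192 0.47749451 0.006     ]
big ((220.85296630859375, 255.41177368164062), (31.772165298461914, 14.55213737487793), 75.96376037597656) 0.04171072399469594 0.09188112611619148 [0.43646174 0.30581269 0.006     ]
s ((192.56033325195312, 310.47418212890625), (21.796871185302734, 22.71601676940918), 66.80140686035156) 0.06374245462882572 0.0618790400989804 [0.28246744 0.38587892 0.006     ]
```

View pics/t0b.png

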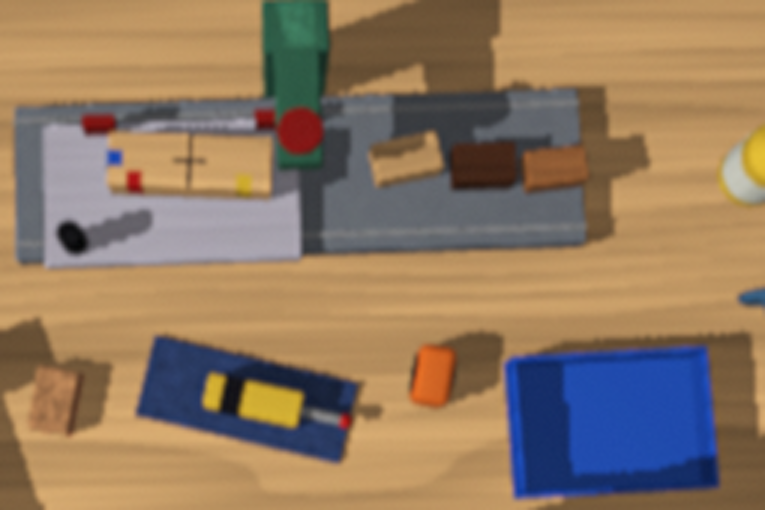

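View pics/t0a.png

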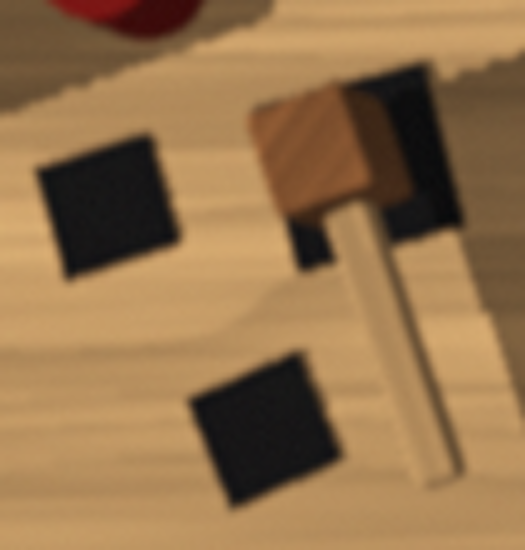

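The small mats measure about 63 mm, so they are decoys. The mat under the mallet (about 100 mm) is the one meant. Next I'll turn the pixels into positions.

```bash
cat > m0.py <<'E'
from h import *
P=pose('top')
B=lambda u,v,z: back('top',(245+u/3,125+v/3),z,P)
A=lambda u,v,z: back('top',(140+u/5,225+v/5),z,P)
f=lambda n,p: print(n,np.round(p[:2]*1000).astype(int))
if __name__=='__main__':
    f('cap',B(300,131,.192))
    for n,u,v in[('TL',16,108),('TR',580,92),('BR',586,243),('BL',18,263)]: f('bed'+n,B(u,v,.03))
    for n,u,v in[('mark',189,160),('blk TL',108,133),('TR',272,138),('BR',271,196),('BL',106,190),]: f(n,B(u,v,.095))
    f('post',B(70,235,.105))
    for n,u,v,z in[('a',409,157,.066),('c',485,160,.066),('b',556,163,.064)]: f(n,B(u,v,z))
    f('bin',B(612,423,.05)); 
    for n,u,v in[('binTL',508,360),('TR',704,348),('BR',717,486),('BL',515,496)]: f(n,B(u,v,.05))
    f('probe',B(254,399,.04));f('tip',B(346,421,.024))
    for n,u,v in[('padTL',156,337),('TR',360,382),('BR',341,461),('BL',138,414)]: f(n,B(u,v,.006))
    f('handle end',A(437,480,.07)); f('handle top',A(350,212,.07)); 
    for u,v in[(250,115),(342,83),(372,182),(297,217)]: f('head',A(u,v,.106))
    for u,v in[(430,65),(465,222),(303,270)]: f('mat',A(u,v,.006))
E
python3 m0.py
```

```text
cap [631 -52]
bedTL [705 215]
bedTR [ 704 -325]
bedBR [ 557 -322]
bedBL [554 215]
mark [632  47]
blk TL [660 121]
TR [651 -29]
BR [597 -26]
BL [607 123]
post [564 155]
a [ 636 -156]
c [ 631 -226]
b [ 627 -291]
bin [ 386 -332]
binTL [ 446 -240]
TR [ 452 -421]
BR [ 326 -424]
BL [ 322 -241]
probe [417  -6]
tip [396 -91]
padTL [482  87]
TR [ 434 -106]
BR [359 -86]
BL [409 105]
handle end [253 274]
handle top [398 321]
head [449 366]
head [465 317]
head [411 301]
head [394 341]
mat [486 291]
mat [395 271]
mat [370 364]
```

```bash
cat >> h.py <<'E'
def yaw():
    R=cv2.Rodrigues(np.array(r.read_state()['orientation'],float))[0]; return np.degrees(np.arctan2(R[1,0],R[0,0]))
def go(x,y,z,yw=None):
    t=tool([x,y,z]); print('go',(x,y,z),'shift',np.round(t,1).tolist(),'turn',None if yw is None else round(float(yaw()-yw),1))
E
python3 -c "
from h import *
go(.610,-.30,.205,90)"
```

```text
go (0.61, -0.3, 0.205) shift [526.9, -145.5, 0.5] turn -77.0
```

```bash
python3 -m pendant '[[[48,-13,0],-7],[[96,-26,0],-14],[[144,-40,0],-21],[[192,-53,0],-28],[[240,-66,0],-35],[[288,-80,0],-42],[[336,-93,0],-49],[[384,-106,0],-56],[[432,-119,0],-63],[[480,-132,0],-70],[[527,-145,0],-77],[[527,-145,0],-77],[[527,-145,0],-77]]' 0.75 20
cat > look.py <<'E'
import sys
from h import *
P=pose('wrist'); save('wrist',sys.argv[1])
S=dict(offcut_a_mid=.066,offcut_b_mid=.064,offcut_c_mid=.066)
for l,z in S.items():
    for d in cams.trace(l,'wrist')[:2]:
        c=max(cv2.findContours(d['region'].astype(np.uint8),0,1)[0],key=cv2.contourArea)
        rr=cv2.minAreaRect(c); bx=np.array([back('wrist',q,z,P)[:2] for q in cv2.boxPoints(rr)])*1000
        e=[bx[1]-bx[0],bx[2]-bx[1]]; e.sort(key=np.linalg.norm)
        print(l,round(d['score'],2),[round(v) for v in d['extent']],'c',bx.mean(0).round(),'size',[round(np.linalg.norm(v)) for v in e],'long yaw',np.degrees(np.arctan2(e[1][1],e[1][0])).round()%180)
E
python3 look.py w1.png; python3 -c "
from h import *
print(r.read_state()['eef_pos'],yaw())"
```

```text
time: 3.0
eef_pos: [0.6107, -0.2997, 0.2048]
orientation: [-2.219, -2.222, 0.002]
force: [-0.7, -0.7, 0.3]
grip_width: 0.752
offcut_a_mid 0.9 [325, 2, 58, 83] c [ 638. -157.] size [37, 60] long yaw 101.0
offcut_b_mid 0.71 [0, 150, 174, 188] c [ 409. -327.] size [141, 171] long yaw 87.0
offcut_b_mid 0.63 [310, 173, 46, 70] c [ 626. -288.] size [33, 59] long yaw 97.0
offcut_c_mid 0.84 [319, 94, 45, 76] c [ 630. -224.] size [37, 57] long yaw 92.0
[ 0.60888287 -0.30152917  0.20574177] 89.87197206474134
```

View pics/w1.png

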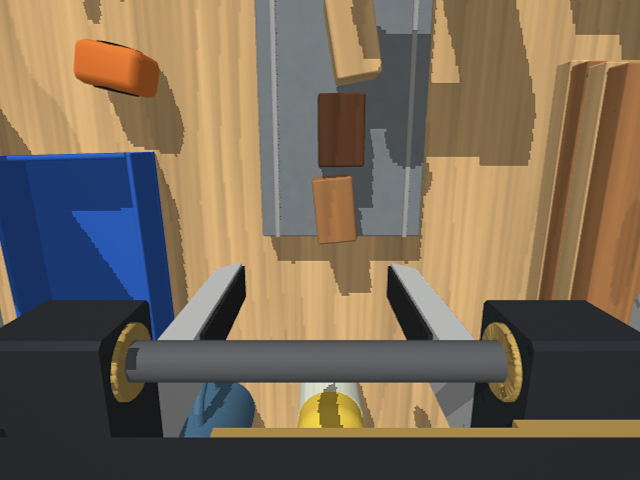

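The wrist view agrees with the top view: pale (352,40), dark (341,130), brown (334,210). Brown goes first.

```bash
python3 -m pendant '[[[6,9,45],-3],[[12,17,90],-6],[[12,17,130],-6],[[12,17,160],-6],[[12,17,171],-6],[[12,17,171],-6]]' 0.75 25 
python3 -m pendant '[[[0,0,0],0],[[0,0,0],0],[[0,0,0],0],[[0,0,0],0],[[0,0,0],0],[[0,0,-40],0],[[0,0,-80],0],[[0,0,-120],0],[[0,0,-120],0]]' 0 25 
python3 -c "
from h import *
go(.386,-.374,.12,90);go(.386,-.374,.015,90)"
```

```text
time: 3.8
eef_pos: [0.6257, -0.289, 0.0335]
orientation: [-2.102, -2.331, 0.001]
force: [0.0, -0.7, 0.4]
grip_width: 0.751
time: 4.7
eef_pos: [0.6306, -0.2903, 0.1615]
orientation: [2.094, 2.326, 0.004]
force: [-0.2, 0.2, -0.3]
grip_width: 0.356
go (0.386, -0.374, 0.12) shift [-57.3, -252.5, 39.4] turn 6.0
go (0.386, -0.374, 0.015) shift [-56.5, -253.5, 144.4] turn 6.0
```

```bash
python3 -m pendant '[[[-10,-45,0],1],[[-20,-90,0],2],[[-30,-135,0],3],[[-40,-180,0],4],[[-50,-225,0],5],[[-57,-253,0],6],[[-57,-253,45],6],[[-57,-253,90],6],[[-57,-253,125],6],[[-57,-253,140],6],[[-57,-253,140],6],[[-57,-253,140],6]]'
python3 -m pendant '[[[0,0,0],0],[[0,0,0],0],[[0,0,0],0],[[0,0,-30],0],[[0,0,-75],0],[[0,0,-120],0],[[0,0,-140],0],[[0,0,-140],0]]' 0.65
python3 -c "
from h import *
go(.600,-.26,.16,90)"
```

```text
time: 5.9
eef_pos: [0.3812, -0.3712, 0.0139]
orientation: [-2.221, -2.22, -0.0]
force: [0.2, 0.1, -0.2]
grip_width: 0.361
time: 6.7
eef_pos: [0.3832, -0.3736, 0.1586]
orientation: [2.215, 2.215, -0.002]
force: [0.2, -0.4, -1.1]
grip_width: 0.649
go (0.6, -0.26, 0.16) shift [113.6, 216.8, -1.1] turn -0.0
```

```bash
python3 -m pendant '[[[20,40,0],0],[[40,80,0],0],[[60,120,0],0],[[80,160,0],0],[[100,200,0],0],[[113,227,0],0],[[113,227,0],0],[[113,227,0],0]]' 0.75
python3 look.py w2.png; python3 -c "
from h import *
go(.631,-.225,.034,91)"
```

```text
time: 7.5
eef_pos: [0.6078, -0.2579, 0.1525]
orientation: [-2.218, -2.221, 0.003]
force: [-0.2, 0.6, 0.5]
grip_width: 0.752
offcut_a_mid 0.82 [329, 27, 68, 106] c [ 638. -152.] size [38, 63] long yaw 102.0
offcut_b_mid 0.18 [0, 202, 158, 135] c [ 431. -286.] size [108, 111] long yaw 0.0
offcut_c_mid 0.73 [322, 146, 58, 85] c [ 630. -223.] size [37, 57] long yaw 92.0
go (0.631, -0.225, 0.034) shift [34.4, 23.9, 120.2] turn -1.1
```

```bash
python3 -m pendant '[[[20,15,30],-1],[[34,23,60],-1],[[34,23,95],-1],[[34,23,117],-1],[[34,23,120],-1],[[34,23,120],-1]]' 0.75 25 
python3 -m pendant '[[[0,0,0],0],[[0,0,0],0],[[0,0,0],0],[[0,0,0],0],[[0,0,0],0],[[0,0,-40],0],[[0,0,-80],0],[[0,0,-120],0],[[0,0,-120],0]]' 0 25 
python3 -c "
from h import *
go(.386,-.288,.015,90)"
```

```text
time: 8.3
eef_pos: [0.6309, -0.2253, 0.0344]
orientation: [-2.203, -2.239, 0.001]
force: [-0.9, 0.7, 0.1]
grip_width: 0.751
time: 9.2
eef_pos: [0.6352, -0.2262, 0.1613]
orientation: [2.194, 2.232, 0.006]
force: [1.1, -0.9, 0.0]
grip_width: 0.405
go (0.386, -0.288, 0.015) shift [-56.6, -251.8, 143.8] turn 1.0
```

```bash
python3 -m pendant '[[[-12,-45,0],1],[[-24,-90,0],1],[[-36,-135,0],1],[[-48,-180,0],1],[[-57,-225,0],1],[[-58,-247,0],1],[[-58,-247,45],1],[[-58,-247,90],1],[[-58,-247,125],1],[[-58,-247,139],1],[[-58,-247,139],1],[[-58,-247,139],1]]'
python3 -m pendant '[[[0,0,0],0],[[0,0,0],0],[[0,0,0],0],[[0,0,-30],0],[[0,0,-75],0],[[0,0,-120],0],[[0,0,-140],0],[[0,0,-140],0]]' 0.65
python3 -c "
from h import *
go(.610,-.20,.16,100)"
```

```text
time: 10.4
eef_pos: [0.3855, -0.2868, 0.0152]
orientation: [-2.221, -2.221, 0.0]
force: [0.2, 0.1, -0.1]
grip_width: 0.402
time: 11.2
eef_pos: [0.3875, -0.2888, 0.1594]
orientation: [2.215, 2.215, -0.0]
force: [0.2, -0.4, -1.1]
grip_width: 0.648
go (0.61, -0.2, 0.16) shift [88.8, 222.5, 0.2] turn -10.0
```

```bash
python3 -m pendant '[[[16,40,0],-2],[[32,80,0],-4],[[48,120,0],-6],[[64,160,0],-8],[[80,200,0],-10],[[88,223,0],-10],[[88,223,0],-10],[[88,223,0],-10],[[88,223,0],-10]]' 0.75
python3 look.py w3.png; python3 -c "
from h import *
go(.636,-.162,.034,101)"
```

```text
time: 12.1
eef_pos: [0.6069, -0.1991, 0.1546]
orientation: [-2.019, -2.404, 0.002]
force: [0.1, -0.6, 0.2]
grip_width: 0.751
offcut_a_mid 0.94 [344, 136, 61, 87] c [ 638. -152.] size [39, 62] long yaw 100.0
offcut_c_mid 0.74 [0, 240, 74, 70] c [ 407. -264.] size [52, 53] long yaw 92.0
go (0.636, -0.162, 0.034) shift [32.1, 34.4, 121.7] turn -1.1
```

```bash
python3 -m pendant '[[[16,18,30],0],[[33,34,60],-1],[[33,34,95],-1],[[33,34,117],-1],[[33,34,121],-1],[[33,34,121],-1]]' 0.75 25 
python3 -m pendant '[[[0,0,0],0],[[0,0,0],0],[[0,0,0],0],[[0,0,0],0],[[0,0,0],0],[[0,0,-40],0],[[0,0,-80],0],[[0,0,-120],0],[[0,0,-120],0],[[0,0,-120],0],[[0,0,-120],0]]' 0 25 
python3 -c "
from h import *
go(.386,-.337,.055,90)"
```

```text
time: 12.9
eef_pos: [0.6359, -0.1609, 0.0343]
orientation: [-1.999, -2.423, 0.001]
force: [0.2, 0.1, 0.1]
grip_width: 0.747
time: 14.0
eef_pos: [0.6351, -0.1601, 0.1527]
orientation: [-1.996, -2.422, 0.002]
force: [-1.2, 0.4, -0.6]
grip_width: 0.384
go (0.386, -0.337, 0.055) shift [-126.3, -277.9, 98.3] turn 11.0
```

```bash
python3 -m pendant '[[[-18,-40,0],2],[[-36,-80,0],4],[[-54,-120,0],6],[[-72,-160,0],8],[[-90,-200,0],10],[[-108,-240,0],11],[[-126,-277,0],11],[[-126,-277,40],11],[[-126,-277,80],11],[[-126,-277,104],11],[[-126,-277,104],11],[[-126,-277,104],11]]'
python3 -m pendant '[[[0,0,0],0],[[0,0,0],0],[[0,0,0],0],[[0,0,-30],0],[[0,0,-75],0],[[0,0,-120],0],[[-80,0,-140],0],[[-80,0,-140],0],[[-80,0,-140],0],[[-80,0,-140],0]]' 0.65
python3 - <<'E'
from h import *
print(r.read_state()['eef_pos'],yaw())
P=pose('wrist'); im=save('wrist','w4.png')
for l,cc in[('probe_mid','top')]:
    save('top','t4.png',(245,125,255,170),3)
E
```

```text
time: 15.2
eef_pos: [0.3877, -0.3363, 0.0495]
orientation: [-2.219, -2.219, -0.0]
force: [0.6, -0.4, -1.2]
grip_width: 0.379
time: 16.2
eef_pos: [0.3882, -0.4169, 0.1906]
orientation: [-2.222, -2.22, -0.001]
force: [-0.2, 0.6, -0.9]
grip_width: 0.654
[ 0.38820311 -0.41691897  0.19063203] 89.93912105818278
```

View pics/t4.png

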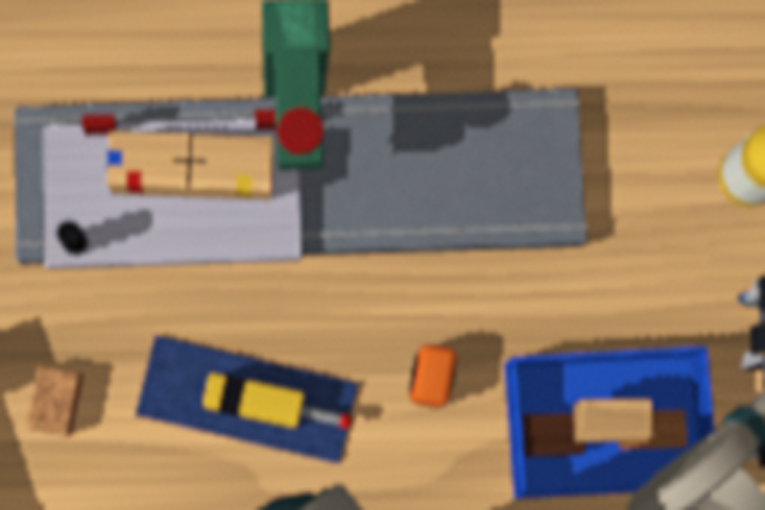

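View pics/w4.png

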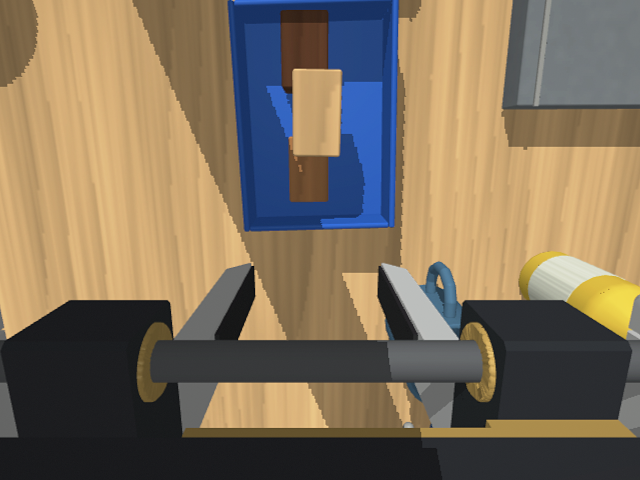

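All three offcuts are in the bin, with the pale one bridging the other two at (317,112). The probe is on its pad at crop (254,399), with the ball at (346,421). I'll look at it from closer.

```bash
python3 -m pendant '[[[48,2,0],2],[[96,4,0],4],[[144,6,0],6],[[192,8,0],8],[[240,10,0],10],[[288,12,0],12],[[330,14,10],14],[[347,14,20],14],[[347,14,20],14],[[347,14,20],14],[[347,14,20],14]]' 0.7
python3 - <<'E'
from h import *
print(r.read_state()['eef_pos'],yaw())
P=pose('wrist'); im=save('wrist','w5.png')
hsv=cv2.cvtColor(im,cv2.COLOR_RGB2HSV)
for n,lo,hi,z in[('body',(20,120,90),(35,255,255),.04),('ball',(0,150,60),(6,255,255),.024)]:
    m=cv2.inRange(hsv,lo,hi); m[300:]=0
    n_,_,st,ce=cv2.connectedComponentsWithStats(m)
    for i in range(1,n_):
        if st[i,4]>60: print(n,st[i],back('wrist',ce[i],z,P).round(4))
    if n=='body':
        pts=cv2.findNonZero(m); rr=cv2.minAreaRect(pts); bx=np.array([back('wrist',q,z,P)[:2] for q in cv2.boxPoints(rr)])*1000; print(bx.round(),bx.mean(0))
for n in ('probe_mid',):
    for d in cams.trace(n,'wrist')[:2]: print(d['score'],d['extent'])
E
```

```text
time: 17.4
eef_pos: [0.4027, -0.0708, 0.1708]
orientation: [2.475, 1.933, 0.0]
force: [0.2, -0.7, 0.2]
grip_width: 0.699
[ 0.40269226 -0.07076971  0.17080929] 75.97382680579545
body [ 567   40   60   38 1427] [0.6405 0.002  0.04  ]
body [293  78  42  20 818] [0.4273 0.0337 0.04  ]
body [ 294  125   40   70 2774] [ 0.4145 -0.0187  0.04  ]
[[406.  45.]
 [662.  10.]
 [668. -81.]
 [393. -45.]] [532.0946607  -17.84632142]
ball [307 237  15  12 140] [ 0.3971 -0.0893  0.024 ]
0.6 [293.0, 76.6, 42.1, 174.8]
```

View pics/w5.png

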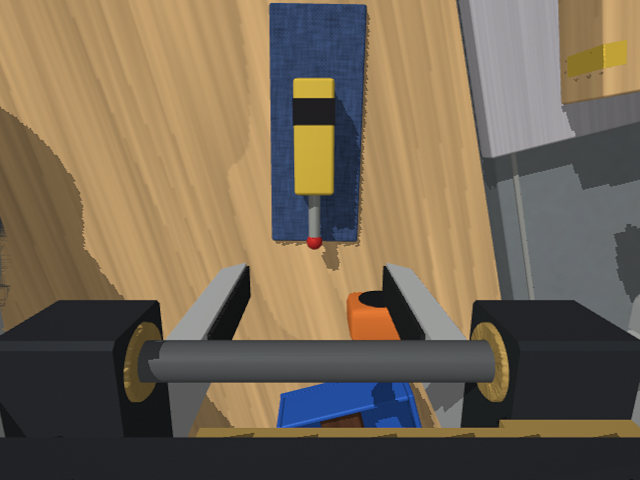

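```bash
python3 -m pendant '[[[34,0,30],0],[[68,-1,60],0],[[68,-1,105],0],[[68,-1,145],0],[[68,-1,159],0],[[68,-1,159],0],[[68,-1,159],0]]' 0.7 40
python3 -m pendant '[[[0,0,0],0],[[0,0,0],0],[[0,0,0],0],[[0,0,0],0],[[0,0,0],0],[[0,0,0],0],[[0,0,-40],0],[[0,0,-80],0],[[0,0,-120],0],[[0,0,-120],0],[[0,0,-120],0]]' 0 40
python3 -m pendant '[[[0,0,0],8],[[0,0,0],16],[[0,0,0],24],[[0,0,0],32],[[0,0,0],40],[[0,0,0],48],[[0,0,0],56],[[0,0,0],64],[[0,0,0],72],[[0,0,0],76]]'
```

```text
time: 18.2
eef_pos: [0.4188, -0.0046, 0.0117]
orientation: [2.477, 1.932, 0.0]
force: [0.4, 0.2, 0.3]
grip_width: 0.698
time: 19.3
eef_pos: [0.4179, -0.0038, 0.1316]
orientation: [2.475, 1.934, 0.001]
force: [-0.4, 0.1, -1.3]
grip_width: 0.339
time: 20.3
eef_pos: [0.4159, -0.0035, 0.129]
orientation: [-3.141, 0.006, 0.009]
force: [0.2, -0.5, -1.1]
grip_width: 0.335
```

I turned the wrong way, so the ball now points at the robot. I'll turn back through 180° to point it at the blank.

```bash
python3 -m pendant '[[[0,0,0],-8.5],[[0,0,0],-17],[[0,0,0],-25.5],[[0,0,0],-34],[[0,0,0],-42.5],[[0,0,0],-51],[[0,0,0],-59.5],[[0,0,0],-68],[[0,0,0],-76.5],[[0,0,0],-85],[[0,0,0],-93.5],[[0,0,0],-102],[[10,-20,0],-110.5],[[20,-40,0],-119],[[30,-60,0],-127.5],[[40,-80,0],-136],[[50,-100,0],-144.5],[[60,-102,0],-153],[[64,-102,0],-161.5],[[64,-102,0],-170]]'
python3 -m pendant '[[[0,0,0],-8],[[0,0,0],-13],[[0,0,0],-13],[[0,0,0],-13]]'
python3 - <<'E'
from h import *
print(yaw()); go(.495,.0985,.0655,176.4); P=pose('top');
im=save('top','t6.png',(245,125,170,130),4)
for n,z in[('touch_red',.06)]:pass
E
```

```text
time: 22.3
eef_pos: [0.4808, 0.0983, 0.1286]
orientation: [-0.263, -3.125, 0.001]
force: [-1.3, -0.6, -1.3]
grip_width: 0.338
time: 22.7
eef_pos: [0.4807, 0.098, 0.1297]
orientation: [0.079, -3.137, 0.0]
force: [0.7, 0.0, -1.2]
grip_width: 0.337
-177.1138250576996
go (0.495, 0.0985, 0.0655) shift [-14.5, -0.3, 64.1] turn -353.5
```

View pics/t6.png

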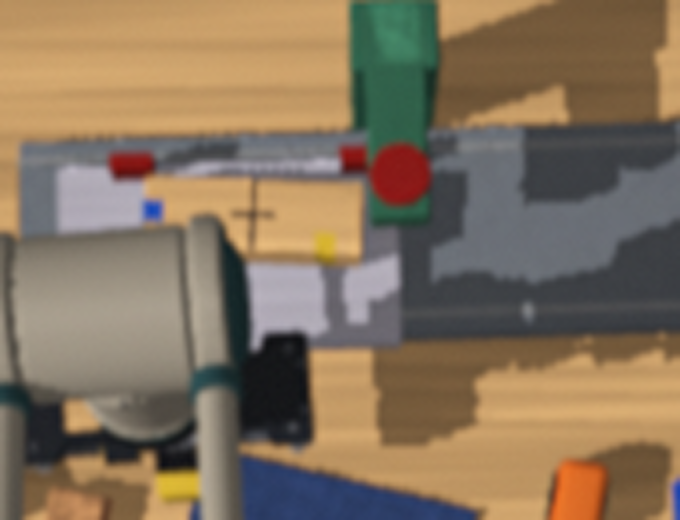

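```bash
python3 -m pendant '[[[0,0,20],3],[[0,2,45],6],[[0,4,64],6],[[-15,4,64],6],[[-24,4,64],6],[[-24,4,64],6],[[-24,4,64],6]]'
python3 - <<'E'
from h import *
print(yaw(),r.read_state()['force'],proj('top',[.604,-.0013,.095]))
save('wrist','w7.png')
E
```

```text
time: 23.45
eef_pos: [0.5057, 0.1033, 0.0676]
orientation: [-0.083, -3.14, 0.0]
force: [-0.0, 0.6, -1.9]
grip_width: 0.339
176.96631393868327 [-0.02242098  0.55010883 -1.89569169] [326.0541824  188.01172828]
```

View pics/w7.png

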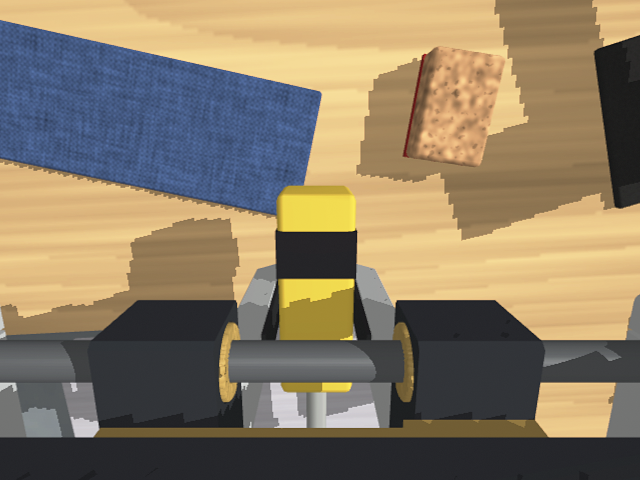

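```bash
python3 -m pendant '[[[-3,0,0],0],[[-6,0,0],0],[[-6,0,0],0],[[-6,0,0],0]]' | grep -E 'pos|force'
python3 -m pendant '[[[-1,0,0],0],[[-2,0,0],0],[[-2,0,0],0]]'| grep -E 'pos|force'
python3 -m pendant '[[[-1,0,0],0],[[-2,0,0],0],[[-2,0,0],0]]'| grep -E 'pos|force'
```

```text
eef_pos: [0.5118, 0.103, 0.0675]
force: [0.2, -0.1, -1.6]
eef_pos: [0.5139, 0.103, 0.0674]
force: [-0.9, 0.7, -1.7]
eef_pos: [0.516, 0.1028, 0.0675]
force: [-0.0, 0.1, -1.8]
```

```bash
for i in 1 2; do python3 -m pendant '[[[-1,0,0],0],[[-2,0,0],0],[[-2,0,0],0]]'| grep -E 'pos|force'; done
```

```text
eef_pos: [0.5179, 0.1027, 0.0674]
force: [-0.1, 0.1, -0.9]
eef_pos: [0.5187, 0.1027, 0.0672]
force: [-1.6, -0.5, -0.6]
```

```bash
for i in 1 2; do python3 -m pendant '[[[-1,0,0],0],[[-1,0,0],0],[[-1,0,0],0]]'| grep -E 'pos|force'; done
```

```text
eef_pos: [0.5189, 0.1027, 0.0672]
force: [-4.6, 0.2, 0.9]
eef_pos: [0.5189, 0.1026, 0.0669]
force: [-6.5, -0.2, 1.1]
```

Contact at red, about 6 N. Next is yellow.

```bash
python3 -m pendant '[[[15,0,0],0],[[30,0,0],0],[[30,-35,0],0],[[30,-70,0],0],[[30,-100,0],0],[[20,-100,0],0],[[14,-100,0],0],[[14,-100,0],0],[[14,-100,0],0]]'| grep -E 'pos|force'
for i in 1 2 3; do python3 -m pendant '[[[-1,0,0],0],[[-2,0,0],0],[[-2,0,0],0]]'| grep -E 'pos|force'; done
```

```text
eef_pos: [0.5028, 0.0043, 0.0673]
force: [0.6, -0.4, -2.1]
eef_pos: [0.5046, 0.0037, 0.0675]
force: [-0.4, -0.2, -1.9]
eef_pos: [0.5067, 0.0032, 0.0675]
force: [-0.3, 0.1, -2.0]
eef_pos: [0.5087, 0.003, 0.0675]
force: [0.0, 0.0, -1.3]
```

```bash
for i in 1 2 3; do python3 -m pendant '[[[-1,0,0],0],[[-1.5,0,0],0],[[-1.5,0,0],0]]'| grep -E 'pos|force'; done
```

```text
eef_pos: [0.5101, 0.003, 0.0674]
force: [-0.4, -0.2, -1.5]
eef_pos: [0.5116, 0.0029, 0.0674]
force: [-0.5, 0.1, -1.5]
eef_pos: [0.5121, 0.0029, 0.0673]
force: [-2.3, 0.7, -0.3]
```

```bash
for i in 1 2; do python3 -m pendant '[[[-1,0,0],0],[[-1,0,0],0],[[-1,0,0],0]]'| grep -E 'pos|force'; done
```

```text
eef_pos: [0.5122, 0.003, 0.067]
force: [-5.4, 0.3, 0.3]
eef_pos: [0.5123, 0.003, 0.067]
force: [-5.6, 0.5, 1.7]
```

Yellow touched at about 5 N. Next is blue, approached from the left with the probe pointing -y.

```bash
python3 -m pendant '[[[20,0,0],0],[[40,0,-20],0],[[40,0,-60],0],[[40,0,-85],0],[[40,40,-85],8],[[40,80,-85],16],[[40,120,-85],24],[[40,160,-85],32],[[40,200,-85],40],[[20,240,-85],48],[[0,262,-85],56],[[-40,262,-85],64],[[-80,262,-85],72],[[-116,262,-85],80],[[-116,262,-85],88],[[-116,262,-85],91],[[-116,262,-85],91],[[-116,262,-85],91]]'| grep -E 'pos|force'
python3 - <<'E'
from h import *
print(yaw()); go(.644,.238,.066,86)
P=pose('top'); im=save('top','t8.png',(205,125,150,110),5)
E
```

```text
eef_pos: [0.6453, 0.2586, 0.1524]
force: [1.0, -0.4, -1.3]
86.06278746178009
go (0.644, 0.238, 0.066) shift [-20.7, -0.0, 86.4] turn 0.1
```

View pics/t8.png

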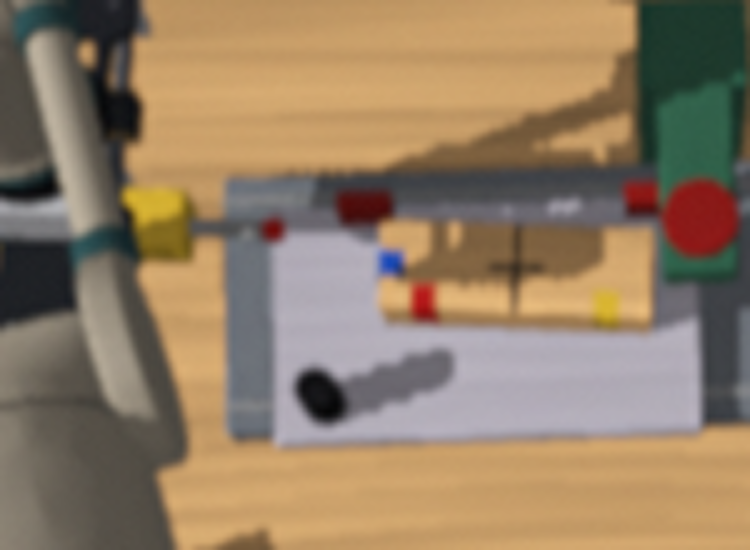

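Run:
```python
from h import *
c=lambda u,v,z: print(back('top',(205+u/5,125+v/5),z).round(4))
c(274,229,.165);c(390,263,.093);c(516,267,.095);c(700,217,.192)
```

```text
[0.6391 0.1691 0.165 ]
[0.6371 0.1158 0.093 ]
[0.6323 0.0468 0.095 ]
[ 0.6315 -0.0518  0.192 ]
```

```bash
python3 -m pendant '[[[-10,-1,40],0],[[-20,-1,80],0],[[-27,-1,86],0],[[-32,-1,86],0],[[-32,-1,86],0],[[-32,-1,86],0]]'| grep -E 'pos|force'
for i in 1 2 3; do python3 -m pendant '[[[-1,0,0],0],[[-2,0,0],0],[[-2,0,0],0]]'| grep -E 'pos|force'; done
```

```text
eef_pos: [0.6433, 0.2271, 0.0691]
force: [0.6, -0.4, -0.8]
eef_pos: [0.6415, 0.2246, 0.0671]
force: [0.3, -0.7, -1.7]
eef_pos: [0.641, 0.2223, 0.0664]
force: [-0.5, -0.7, -1.2]
eef_pos: [0.6409, 0.2203, 0.0664]
force: [-0.3, 0.1, -1.5]
```

```bash
for i in 1 2 3; do python3 -m pendant '[[[-1,0,0],0],[[-1.5,0,0],0],[[-1.5,0,0],0]]'| grep -E 'pos|force'; done
```

```text
eef_pos: [0.6408, 0.2189, 0.0664]
force: [0.3, 0.3, -1.3]
eef_pos: [0.6407, 0.2176, 0.0665]
force: [-0.6, 0.5, -1.5]
eef_pos: [0.6408, 0.2174, 0.0667]
force: [0.6, 5.6, -1.7]
```

Blue touched at 5.6 N. Back to the pad.

```bash
python3 -m pendant '[[[20,0,0],0],[[30,0,-30],0],[[30,0,-75],0],[[30,0,-100],0],[[0,-30,-100],2],[[-30,-60,-100],4],[[-60,-90,-100],6],[[-90,-120,-100],8],[[-130,-150,-100],10],[[-170,-180,-100],10],[[-210,-206,-100],10],[[-237,-206,-100],10],[[-237,-206,-100],10],[[-237,-206,-100],10]]'| grep -E 'pos|force'
python3 - <<'E'
from h import *
go(.4185,-.0045,.013,76)
E
```

```text
eef_pos: [0.4189, -0.0062, 0.1668]
force: [0.3, -0.1, -1.8]
go (0.4185, -0.0045, 0.013) shift [1.6, -0.9, 153.8] turn -0.1
```

```bash
python3 -m pendant '[[[1,-1,45],0],[[1,-1,90],0],[[1,-1,130],0],[[1,-1,150],0],[[1,-1,153],0],[[1,-1,153],0],[[1,-1,153],0]]'| grep -E 'pos|force'
python3 -m pendant '[[[0,0,0],0],[[0,0,0],0],[[0,0,0],0],[[0,0,-40],0],[[0,0,-85],0],[[0,0,-130],0],[[0,0,-160],0],[[0,0,-160],0],[[0,0,-160],0]]' 0.65 | grep -E 'pos|force|grip'
python3 - <<'E'
from h import *
go(.545,.110,.20,90)
E
```

```text
eef_pos: [0.419, -0.0043, 0.0138]
force: [1.3, -0.2, -1.9]
eef_pos: [0.4178, -0.0049, 0.1738]
force: [-0.6, 1.1, -0.7]
grip_width: 0.651
go (0.545, 0.11, 0.2) shift [142.3, 95.6, -26.1] turn -14.0
```

```bash
python3 -m pendant '[[[0,0,-45],-4],[[10,45,-96],-8],[[20,90,-96],-12],[[30,135,-96],-14],[[30,180,-96],-14],[[30,180,-96],-14],[[30,180,-96],-14],[[30,180,-96],-14]]' | grep -E 'pos|force'
python3 - <<'E'
from h import *
print(yaw());P=pose('wrist'); im=save('wrist','w9.png')
for l,z in[('mark',.095),('punch_cap',.192),('carriage_grip',.105)]: print(l,[(np.round(d['extent']).tolist(),round(d['score'],2)) for d in cams.recognise(l,'wrist')][:2])
print([proj('wrist',p,P).round(1) for p in([.632,.047,.095],[.631,-.052,.192],[.567,.157,.105])])
E
```

```text
eef_pos: [0.598, -0.019, 0.2679]
force: [-0.3, -0.1, 0.1]
89.99075111191294
mark [([323.0, 48.0, 75.0, 178.0], 0.94)]
punch_cap [([335.0, 249.0, 48.0, 61.0], 0.97)]
carriage_grip [([263.0, 0.0, 150.0, 238.0], 0.68)]
[array([354.2, 143.3]), array([362.5, 285.9]), array([278.1,   3.4])]
```

View pics/w9.png

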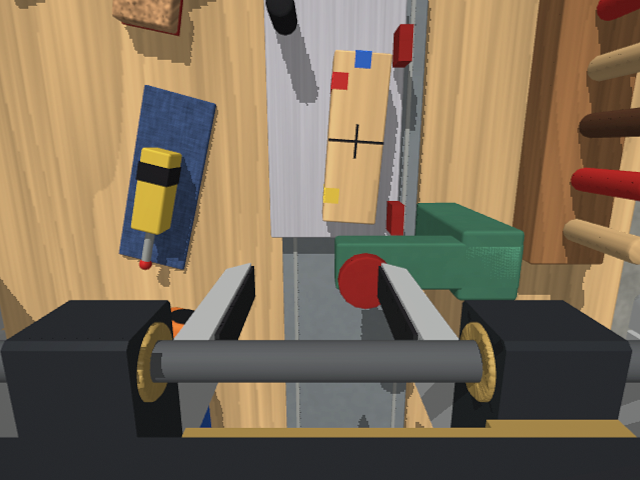

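The probe is back on its pad. The cross is at (356,141) and the cap at about (364,281). I'll fit the cap more exactly.

Run:
```python
from h import *
P=pose('wrist'); im=cv2.imread('pics/w9.png')[:,:,::-1]
f=lambda u,v,z: back('wrist',(u,v),z,P).round(4)
print('mark',f(356,141.5,.095)); K=P[0]; print(K[0,0])
hsv=cv2.cvtColor(im.copy(),cv2.COLOR_RGB2HSV); m=cv2.inRange(hsv,(0,150,60),(6,255,255))|cv2.inRange(hsv,(174,150,60),(180,255,255))
n,_,st,ce=cv2.connectedComponentsWithStats(m); i=[k for k in range(1,n) if abs(ce[k][0]-362)<12 and abs(ce[k][1]-280)<15][0]; print(st[i],ce[i])
for v in range(252,312,4):
    xs=np.where(m[v,330:400])[0]; print(v,xs.min()+330 if len(xs) else None, xs.max()+330 if len(xs) else None,end='; ')
x,y,w,h,_=st[i]
print('left',f(x,281,.192),'bottom',f(362,y+h,.192),'top',f(362,y,.192))
s=cv2.imread('pics/s0.png');
```

```text
mark [0.6351 0.0485 0.095 ]
380.91138602880056
[ 338  253   47   56 1899] [360.41653502 280.08056872]
252 None None; 256 353 377; 260 347 383; 264 343 380; 268 341 378; 272 340 378; 276 339 377; 280 338 377; 284 339 377; 288 339 377; 292 341 377; 296 343 377; 300 346 378; 304 352 379; 308 364 365; left [ 0.6146 -0.0492  0.192 ] bottom [ 0.6323 -0.0708  0.192 ] top [ 0.6312 -0.0284  0.192 ]
```

Top and wrist both give 98.6 to 99 mm of travel. I'll grip the post.

```bash
python3 -m pendant '[[[45,-7,0],0],[[90,-14,0],0],[[135,-21,0],0],[[176,-28,0],0],[[176,-28,50],0],[[176,-28,100],0],[[176,-28,150],0],[[176,-28,190],0],[[176,-28,200],0],[[176,-28,200],0],[[176,-28,200],0]]' 0.6 | grep -E 'pos|force'
python3 -m pendant '[[[0,0,0],0],[[0,0,0],0],[[0,0,0],0],[[0,0,0],0],[[0,0,0],0]]' 0 40
```

```text
eef_pos: [0.5734, 0.157, 0.0718]
force: [0.4, 0.3, -0.5]
time: 38.85
eef_pos: [0.5676, 0.1566, 0.0697]
orientation: [-2.218, -2.218, 0.009]
force: [-8.5, 0.3, 8.0]
grip_width: 0.252
```

```bash
python3 -m pendant '[[[-10,-2,0],0],[[-22,-2,0],0],[[-34,-2,0],0],[[-46,-2,0],0],[[-58,-2,0],0],[[-70,-2,0],0],[[-82,-2,0],0],[[-92,-2,0],0],[[-98.5,-2,0],0],[[-98.5,-2,0],0],[[-98.5,-2,0],0],[[-98.5,-2,0],0]]' | grep -E 'pos|force|grip'
```

```text
eef_pos: [0.5679, 0.059, 0.0697]
force: [-4.7, 2.8, 5.1]
grip_width: 0.251
```

```bash
python3 -m pendant '[[[-1,0,0],0],[[-1,0,0],0],[[-1,0,0],0]]' | grep -E 'pos|force|grip'
python3 -m pendant '[[[0,0,0],0],[[0,0,0],0],[[0,0,0],0],[[0,0,-40],0],[[0,0,-90],0],[[-30,10,-140],0],[[-70,20,-190],0],[[-80,20,-200],0],[[-80,20,-200],0],[[-80,20,-200],0]]' 0.6 | grep -E 'pos|force|grip'
python3 - <<'E'
from h import *
P=pose('wrist'); im=save('wrist','w10.png')
x0,y0=(300,120); cv2.imwrite('pics/w10c.png',cv2.resize(im[100:320,260:440],None,fx=3.3,fy=2.7)[:,:,::-1][:600])
np.save('P10.npy',np.array([*P],dtype=object),allow_pickle=True)
print(r.read_state()['eef_pos'],yaw())
print([proj('wrist',p,P).round(1) for p in([.635,-.050,.095],[.633,-.050,.192],[.635,.025,.095])])
E
```

```text
eef_pos: [0.5679, 0.0589, 0.0697]
force: [-4.5, 5.5, 5.5]
grip_width: 0.25
eef_pos: [0.5899, -0.0232, 0.2693]
force: [-0.7, 0.3, -1.0]
grip_width: 0.598Traceback (most recent call last):
  File "<stdin>", line 4, in <module>
ValueError: could not broadcast input array from shape (3,3) into shape (3,)
```

View pics/w10.png

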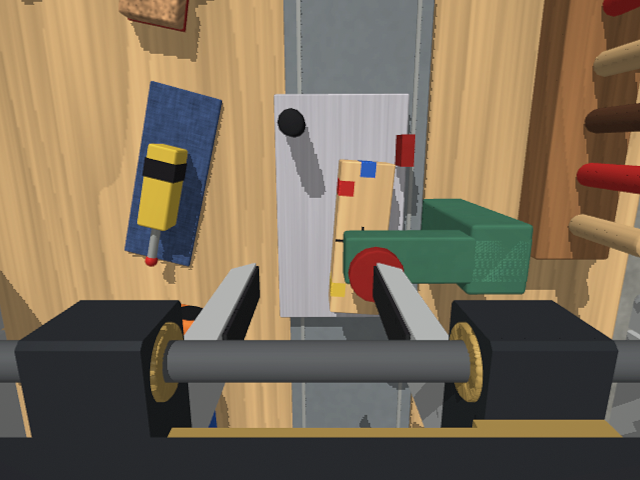

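Run:
```python
from h import *
P=pose('wrist'); im=cv2.imread('pics/w10.png')[:,:,::-1].copy()
f=lambda u,v,z: back('wrist',(u,v),z,P).round(4)
print(r.read_state()['eef_pos'],yaw())
hsv=cv2.cvtColor(im,cv2.COLOR_RGB2HSV); m=cv2.inRange(hsv,(0,150,60),(6,255,255))|cv2.inRange(hsv,(174,150,60),(180,255,255))
n,_,st,ce=cv2.connectedComponentsWithStats(m); i=[k for k in range(1,n) if abs(ce[k][0]-375)<15 and abs(ce[k][1]-274)<15][0]; x,y,w,h,a=st[i]; print(st[i])
print('cap bottom->c',f(376,y+h,.192)[1]+.02,'top',f(376,y,.192)[1]-.02)
g=im.max(2); 
for u in range(334,344): print(u,[int(v) for v in g[234:248,u]])
print('line end',f(337,240.5,.095), 'top of cross line',f(363,228,.095))
for n,q in dict(TL=(341,160),TR=(394,164),BL=(330,311)).items(): print(n,f(*q,.095))
```

```text
[ 0.58904541 -0.02243198  0.26816173] 89.97052751967814
[ 349  247   55   55 1432]
cap bottom->c -0.0479 top -0.0469
334 [155, 155, 155, 156, 158, 160, 162, 159, 151, 152, 153, 153, 156, 159]
335 [154, 158, 161, 168, 174, 125, 97, 121, 205, 203, 203, 204, 207, 209]
336 [206, 203, 207, 210, 206, 75, 19, 95, 233, 226, 225, 226, 226, 226]
337 [226, 225, 226, 228, 224, 100, 22, 102, 238, 229, 226, 226, 226, 226]
338 [227, 226, 227, 230, 228, 118, 23, 87, 217, 231, 227, 227, 226, 226]
339 [227, 226, 226, 228, 226, 116, 23, 76, 198, 230, 227, 226, 226, 226]
340 [226, 226, 226, 228, 228, 155, 22, 77, 197, 231, 227, 225, 224, 225]
341 [228, 229, 228, 229, 230, 173, 22, 78, 198, 232, 228, 226, 227, 226]
342 [203, 203, 204, 205, 201, 144, 28, 56, 148, 209, 204, 203, 203, 201]
343 [114, 115, 116, 116, 114, 87, 60, 63, 80, 119, 116, 116, 115, 114]
line end [ 0.6091 -0.0467  0.095 ] top of cross line [ 0.6335 -0.0344  0.095 ]
TL [0.6118 0.0288 0.095 ]
TR [0.6601 0.0252 0.095 ]
BL [ 0.603  -0.1192  0.095 ]
```

The cross is within about 1.5 mm of the punch axis by several measures: line end (337,240), cap centre about (376,274). On to the mallet.

```bash
python3 -m pendant '[[[33,-24,0],8],[[66,-48,0],16],[[99,-72,0],24],[[132,-96,0],32],[[165,-120,0],40],[[198,-144,0],48],[[231,-168,0],56],[[264,-192,0],64],[[297,-216,0],73],[[327,-240,0],73],[[327,-240,0],73],[[327,-240,0],73],[[327,-240,0],73]]' 0.7 | grep -E 'pos|force'
python3 - <<'E'
from h import *
P=pose('wrist'); im=save('wrist','w11.png'); print(yaw(),r.read_state()['eef_pos'])
for l in('mallet_grip','mallet_mat'):
  for d in cams.trace(l,'wrist')[:2]: print(l,d['score'],np.round(d['extent']))
print([proj('wrist',p,P).round() for p in([.430,.331,.106],[.3765,.3146,.07],[.4285,.3275,.006])])
E
```

```text
eef_pos: [0.3495, 0.3037, 0.2684]
force: [0.3, 0.4, 1.3]
16.96162457833959 [0.34988548 0.30350069 0.26864125]
mallet_grip 0.95 [271.  81.  67. 225.]
mallet_mat 0.95 [146.  71.  65.  64.]
mallet_mat 0.78 [266.  78.  94.  96.]
[array([311., 121.]), array([312., 183.]), array([315., 129.])]
```

View pics/w11.png

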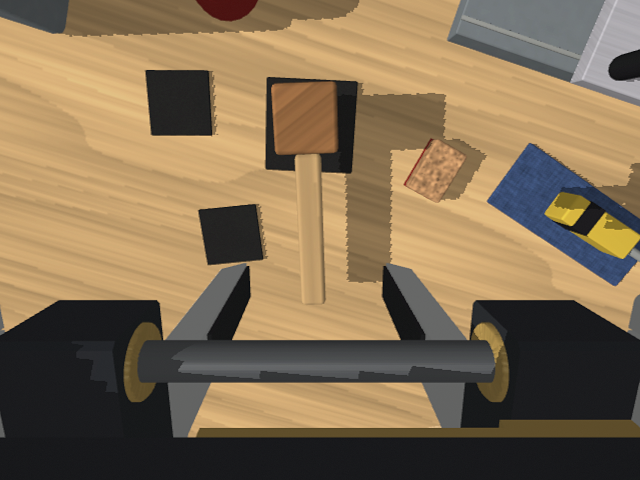

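Run:
```python
from h import *
P=pose('wrist'); f=lambda u,v,z: back('wrist',(u,v),z,P).round(4)
c=np.mean([f(*q,.106) for q in((273,84),(334,82),(338,153),(275,154))],0); print('head',c)
a,b=f(307.5,160,.07),f(313,300,.07); print('handle',a,b,np.degrees(np.arctan2(*(a-b)[[1,0]])))
m=np.mean([f(*q,.006) for q in((267,78),(357,82),(352,172),(265,169))],0); print('mat',m)
for ang in(14,15,16):
    t=np.radians(ang); g=c[:2]-.056*np.array([np.cos(t),np.sin(t)]); print(ang,g)
go(.376,.316,.037,15);
```

```text
head [0.431575 0.33635  0.106   ]
handle [0.3973 0.3247 0.07  ] [0.2588 0.2773 0.07  ] 18.892909223953005
mat [0.430775 0.332875 0.006   ]
14 [0.37723844 0.32280237]
15 [0.37748315 0.32185613]
16 [0.37774435 0.32091431]
go (0.376, 0.316, 0.037) shift [28.4, -4.7, 232.0] turn 1.9
```

```bash
python3 -m pendant '[[[16,-3,40],-2],[[32,-6,85],-2],[[32,-6,130],-2],[[32,-6,175],-2],[[32,-6,215],-2],[[32,-6,231],-2],[[32,-6,231],-2],[[32,-6,231],-2]]' 0.7 | grep -E 'pos|force'
python3 -m pendant '[[[0,0,0],0],[[0,0,0],0],[[0,0,0],0],[[0,0,0],0],[[0,0,0],0],[[0,0,0],0],[[0,0,0],0]]' 0 60
python3 -m pendant '[[[0,0,-20],0],[[0,0,-60],0],[[0,0,-110],0],[[0,0,-160],0],[[0,0,-210],0],[[0,0,-230],0],[[0,0,-230],0],[[0,0,-230],0]]'
python3 - <<'E'
from h import *
print(yaw()); go(.576,-.050,.268,0); go(.578,-.050,.223,0)
E
```

```text
eef_pos: [0.3796, 0.319, 0.0387]
force: [-0.6, -0.6, 0.7]
time: 44.35
eef_pos: [0.3785, 0.3196, 0.0387]
orientation: [-3.098, -0.518, -0.0]
force: [-2.0, 1.2, 2.7]
grip_width: 0.273
time: 45.15
eef_pos: [0.3774, 0.3185, 0.2664]
orientation: [3.097, 0.518, -0.006]
force: [-0.4, -1.1, -6.1]
grip_width: 0.276
18.99113804584518
go (0.576, -0.05, 0.268) shift [67.9, 413.1, -1.4] turn 19.0
go (0.578, -0.05, 0.223) shift [70.0, 413.7, 43.6] turn 19.0
```

```bash
python3 -m pendant '[[[7,40,0],2],[[14,80,0],4],[[21,120,0],6],[[28,160,0],8],[[35,200,0],10],[[42,240,0],12],[[49,280,0],14],[[56,320,0],16],[[62,360,0],18],[[67,395,0],19],[[69,413,0],19],[[69,413,0],19],[[69,413,0],19],[[69,413,0],19],[[69,413,0],19]]'
python3 - <<'E'
from h import *
print(yaw(),r.read_state()['eef_pos']); P=pose('top'); im=save('top','t12.png',(245,125,170,110),4)
E
```

```text
time: 46.65
eef_pos: [0.5775, -0.0472, 0.2684]
orientation: [-3.141, -0.003, 0.001]
force: [0.7, 0.0, -4.4]
grip_width: 0.27
0.10148839389971026 [ 0.57749895 -0.04719674  0.26843545]
```

View pics/t12.png

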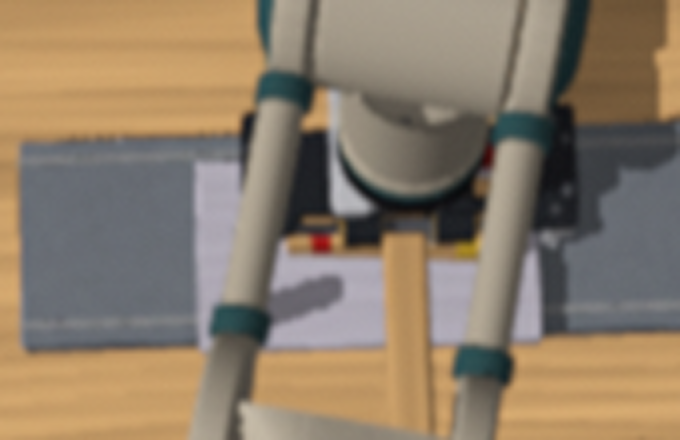

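The red patch at (321,242) puts the cross at y ≈ -0.051, against -0.050 to -0.052 for the cap. That is good enough to strike.

```bash
python3 -m pendant '[[[0,-2,20],0],[[0,-2,40],0],[[0,-2,58],0],[[0,-2,60],0]]' 
python3 -m pendant '[[[0,0,0],0],[[0,0,0],0]]'
```

```text
time: 47.1
eef_pos: [0.5773, -0.0455, 0.2099]
orientation: [-3.141, -0.002, -0.0]
force: [-5.6, 0.7, 7.3]
grip_width: 0.275
time: 47.3
eef_pos: [0.5773, -0.0456, 0.2101]
orientation: [-3.141, -0.002, -0.0]
force: [-4.9, 1.5, 2.5]
grip_width: 0.273
```

```bash
python3 -m pendant '[[[0,0,3],0],[[0,0,3],0],[[0,0,3],0]]' | grep -E 'pos|force'
python3 -m pendant '[[[0,0,4],0],[[0,0,4],0],[[0,0,4],0]]' | grep -E 'pos|force'
```

```text
eef_pos: [0.5772, -0.0455, 0.2097]
force: [-9.7, 2.4, 16.9]
eef_pos: [0.5771, -0.0456, 0.2088]
force: [-14.7, 3.7, 29.3]
```

The stop is reached: force rises with no further travel. Now I'll lift the mallet and take it back.

```bash
python3 -m pendant '[[[0,0,-25],0],[[0,0,-65],0],[[-7,-40,-65],-2],[[-14,-80,-65],-4],[[-21,-120,-65],-6],[[-35,-160,-65],-8],[[-55,-200,-65],-10],[[-75,-240,-65],-12],[[-100,-280,-65],-14],[[-130,-310,-65],-16],[[-160,-340,-65],-18],[[-185,-363,-65],-19],[[-199,-363,-65],-19],[[-199,-363,-65],-19],[[-199,-363,-65],-19]]'
python3 - <<'E'
from h import *
print(yaw()); go(.3785,.3193,.0385,19); P=pose('wrist'); save('wrist','w13.png')
E
```

```text
time: 49.4
eef_pos: [0.3801, 0.316, 0.2664]
orientation: [3.098, 0.518, 0.003]
force: [0.7, 1.1, -4.8]
grip_width: 0.27
18.994794626610098
go (0.3785, 0.3193, 0.0385) shift [-0.8, -3.9, 227.9] turn -0.0
```

View pics/w13.png

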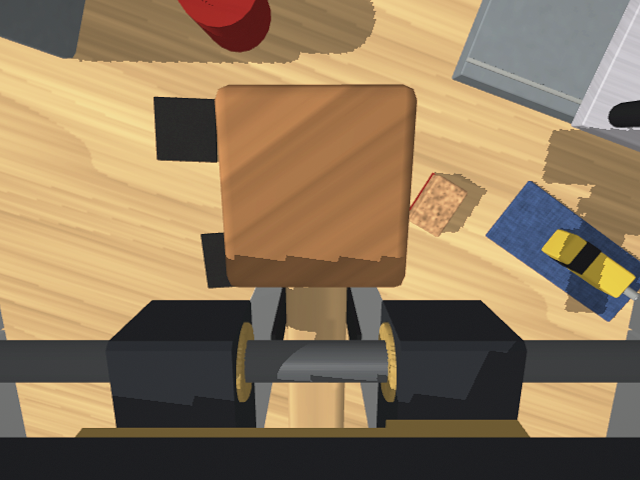

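The head sits square in the grip; the dark strip looks like the gripper's shadow. Setting it down.

```bash
python3 -m pendant '[[[0,-2,45],0],[[-1,-4,90],0],[[-1,-4,135],0],[[-1,-4,180],0],[[-1,-4,210],0],[[-1,-4,220],0],[[-1,-4,225],0],[[-1,-4,225],0],[[-1,-4,225],0]]' | grep -E 'pos|force'
python3 -m pendant '[[[0,0,2],0],[[0,0,2],0],[[0,0,2],0]]' | grep -E 'pos|force'
```

```text
eef_pos: [0.3789, 0.3206, 0.043]
force: [0.3, -0.3, -4.5]
eef_pos: [0.3773, 0.32, 0.04]
force: [-0.1, -0.5, -5.5]
```

```bash
python3 -m pendant '[[[0,0,2],0],[[0,0,2],0],[[0,0,2],0],[[0,0,2],0]]' | grep -E 'pos|force'
python3 -m pendant '[[[0,0,0],0],[[0,0,0],0],[[0,0,0],0],[[0,0,0],0],[[0,0,-40],0],[[0,0,-85],0],[[0,0,-130],0],[[0,0,-180],0],[[-30,0,-230],0],[[-30,0,-230],0],[[-30,0,-230],0]]' 0.6
python3 - <<'E'
from h import *
a=cams.read_camera('wrist'); b=cams.read_camera('scene')
o=np.hstack([cv2.resize(a,(400,300)),cv2.resize(b[180:420,100:500],(400,300))]); 
t=cams.read_camera('top'); o2=np.hstack([cv2.resize(t[120:300,245:500],(425,300)),cv2.resize(b[285:375,270:420],(375,300))])
cv2.imwrite('pics/f14.png',np.vstack([o,o2])[:,:,::-1]); cv2.imwrite('pics/tf.png',t[:,:,::-1])
P=pose('wrist')
for l in('mallet_grip','mallet_mat'):
  for d in cams.trace(l,'wrist')[:3]: print(l,round(d['score'],2),np.round(d['extent']))
E
```

```text
eef_pos: [0.3771, 0.3198, 0.0374]
force: [0.0, 0.4, -5.1]
time: 52.15
eef_pos: [0.3489, 0.3103, 0.2692]
orientation: [-3.097, -0.519, -0.007]
force: [0.4, 0.4, 0.8]
grip_width: 0.596
mallet_grip 0.94 [284.  84.  66. 225.]
mallet_grip 0.16 [457.   0. 183. 116.]
mallet_mat 0.87 [202. 203.  65.  64.]
mallet_mat 0.7 [274.  77.  95. 102.]
mallet_mat 0.7 [155.  67.  68.  66.]
```

The picture limit is reached, so the last checks are numeric.

Run:
```python
from h import *
P=pose('top')
def comps(im,lo,hi,box):
    h=cv2.cvtColor(im,cv2.COLOR_BGR2HSV); m=cv2.inRange(h,lo,hi); x,y,w,hh=box; k=np.zeros_like(m); k[y:y+hh,x:x+w]=m[y:y+hh,x:x+w]
    n,_,st,ce=cv2.connectedComponentsWithStats(k); return [(ce[i].round(1).tolist(),st[i].tolist()) for i in range(1,n) if st[i,4]>5]
for f in('t0','tf'):
    im=cv2.imread(f'pics/{f}.png'); print(f)
    print(' red',comps(im,(0,150,80),(8,255,255),(255,155,115,60)))
    print(' blue',comps(im,(105,120,120),(125,255,255),(270,165,90,30)))
    print(' yellow body',comps(im,(20,120,120),(35,255,255),(290,235,80,45)))
    print(' post',comps(im,(0,0,0),(180,255,40),(255,185,110,30)))
for l in('offcut_a_mid','offcut_b_mid','offcut_c_mid','probe_mid','sandblock','tape','abrasive_roll','glue','try_square'):
    cams.read_camera('top') if l=='offcut_a_mid' else 0
    print(l,[(np.round(d['extent']).tolist(),round(d['score'],2)) for d in cams.recognise(l,'top')][:2])
```

```text
t0
 red [([342.9, 167.5], [330, 161, 22, 15, 208]), ([277.5, 165.9], [273, 164, 10, 5, 48]), ([289.2, 185.1], [287, 182, 6, 7, 34])]
 blue [([282.5, 177.0], [281, 176, 4, 3, 12])]
 yellow body [([315.9, 255.1], [313, 249, 7, 13, 66]), ([334.9, 259.2], [325, 252, 21, 16, 245])]
 post [([268.9, 203.9], [265, 200, 9, 9, 55])]
tf
 red [([344.7, 168.2], [338, 161, 15, 15, 177]), ([312.5, 164.8], [308, 163, 10, 5, 45]), ([325.0, 184.2], [323, 181, 5, 7, 33])]
 blue [([318.5, 176.0], [317, 175, 4, 3, 12])]
 yellow body [([315.9, 255.5], [313, 250, 6, 11, 53]), ([335.4, 259.3], [325, 253, 21, 14, 231])]
 post [([304.4, 202.8], [301, 199, 8, 9, 51])]
offcut_a_mid [([436.0, 258.0, 25.0, 15.0], 0.57)]
offcut_b_mid [([453.0, 262.0, 20.0, 15.0], 0.54)]
offcut_c_mid [([420.0, 262.0, 21.0, 17.0], 0.7), ([170.0, 135.0, 42.0, 66.0], 0.41)]
probe_mid [([314.0, 246.0, 51.0, 21.0], 0.87)]
sandblock [([254.0, 248.0, 19.0, 23.0], 0.73), ([148.0, 202.0, 35.0, 31.0], 0.61)]
tape [([382.0, 239.0, 17.0, 18.0], 0.73)]
abrasive_roll [([147.0, 203.0, 38.0, 28.0], 0.7)]
glue [([484.0, 164.0, 34.0, 29.0], 0.64), ([336.0, 159.0, 17.0, 21.0], 0.6)]
try_square [([168.0, 134.0, 46.0, 64.0], 0.8), ([337.0, 158.0, 18.0, 21.0], 0.73)]
```

```bash
python3 -c "
from station import r
print(r.read_state()['time'],r.hand_in())"
```

```text
the job is handed in; nothing more can be done
52.9 None
```

I finished every step in order and handed the job in at 52.9 s; no verdict came back.

**What I did**
- **Offcuts:** all three went into the bin. The pale one lies across the other two.
- **Touches:** the probe touched red, yellow and blue with about 5 to 6 N each, then went back on its pad.
- **Carriage:** I slid it 97.6 mm by the post.
- **Punch:** I drove it down with the mallet until the force rose to 29 N with no more travel, so it was against its stop. The mallet is back on the 100 mm mat, not on one of the smaller look-alikes.

**Last checks**
- **In place:** the networks found the offcuts in the bin and the probe where it was at the start. They found the things to be left alone at positions that fit the first pictures. In the wrist view the mallet's outline matched its starting one and overlapped its mat.
- **Punch up:** the cap sits at the same place in the picture as before the blow, so the punch appears to have sprung up.
- **Cross under punch:** the estimates disagreed slightly. The wrist view put the cross about 0.5 to 1.5 mm past the punch tip. The top view and the arm's travel put it about 1 to 3 mm short. All are inside the 5 mm limit.

**Unconfirmed or imperfect**
- I did not see the final picture, because the 16-picture limit had been reached; those last checks are numeric only.
- I once turned the probe the wrong way in the air and turned it back, with no contact.

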